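Shut and bolt the receiver lid

TASK

Shut the receiver's raised lid fully, then bolt it: lift the handle of the barrel bolt out of the notch it lies in, slide the bolt through the staple on the lid, and drop the handle right down into the other notch. Let go, and leave the lamp, the plug and the mug as they stand.

Things in the scene. Friction and masses are not known exactly. Their poses are not given: they have to be found in the camera images.
- receiver: grey hammertone receiver, fixed to the desk, 260 mm deep (its x), 420 mm wide (its y), flat top deck 140 mm above the desk. Origin: centre of its underside, on the desk; x points from its dial front to its back, y to its left, z up. Positions below 'in its frame' are (x, y, z) in mm. The lid covers the left half of the deck, the barrel bolt lies on the right half, parallel to its y.
- lid (a joint): angle of the lid, rad: 0 shut flat, grows as it lifts, at most 1.2. Starts between 0.35 and 0.8. A stiff hinge holds it at any angle; about 2 to 5 N down near its middle closes it. It may be pressed on any bare spot of its upper face; it can only shut while the bolt is drawn back.
- lid_edge (a point): middle of the lid's free (right-hand) edge, on its upper face. Lid: grey steel plate 210 mm (x) by 190 mm (from hinge to free edge), 8 mm thick; shut, its upper face is at z 148 and its free edge at y 0 in the receiver's frame. Near that edge, centred at x 20, y 22, a steel staple (29 mm wide in x, 12 mm in y, 33 mm above the lid) stands up, through which the bolt passes; the rest of the lid's upper face is bare.
- lid_hinge (a point): middle of the lid's hinge line, which runs along the receiver's x; at (0, 190, 148) in its frame, lid's upper face.
- bolt (a joint): slide of the bolt, m: 0 in the middle of the starting notch (bolt drawn back), 0.050 in the middle of the other notch (bolt through the staple); grows along the receiver's +y, towards the lid. Rubs with about 1.2 N. Each notch gives 3 mm of play either way.
- handle (a joint): swing of the bolt's handle about the bolt's own axis, rad: 0 lying in a notch, sloping 10 degrees up from level towards the receiver's front (-x); grows as it swings up, to a stop at 1.3 (nearly upright). Above 0.70 it clears the wall between the notches. It is light and falls back by its own weight when let go: into a notch, or on to the wall's top.
- handle_ball (a point): centre of the black ball, 22 mm in diameter, at the end of the bolt's handle (8 mm steel shank); 60 mm from the bolt's axis, so that it moves on an arc of 60 mm radius as the handle swings up. At the start about (-39, -105, 172) in the receiver's frame. The deck lies open on both sides of it along y.
- bolt_tip (a point): end of the 12 mm steel bolt rod on the lid's side, on the rod's axis. The axis runs along the receiver's y at x 20, z 162 in its frame (22 mm above the deck); the tip is at y -12 at the start and y 38 when bolted.
- notch_start (a point): the notch where the handle lies at the start: 14 mm wide gap in a 5 mm thick upright steel wall (108 mm long, along y, top 44 mm above the deck) 25 mm in front (-x) of the bolt's axis. The point is at the gap's foot, (-5, -105, 162) in the receiver's frame.
- notch_home (a point): the other notch, of the same shape, 50 mm nearer to the lid; the point is at its foot, (-5, -55, 162) in the receiver's frame.
- pilot_lamp: bystander: pilot lamp, amber glass dome on a brass foot, 48 mm across, 58 mm high, upright on the desk to the receiver's right. Origin: centre of its underside.
- toggle_plug: bystander: nickel toggle plug, 32 mm across, 61 mm high, upright on the desk to the receiver's right. Origin: centre of its underside.
- mug: bystander: white mug, 80 mm across, 90 mm high, on the desk to the receiver's left. Origin: centre of its underside.

How it is judged:
On the way:
1. the lid is shut, the bolt not yet slid (value of joint lid below 0.04 rad and value of joint bolt below 0.01 m), for 0.2 s.
At the end, for the whole second after the job is handed in: The lid is shut (under 0.04 rad, about 7 mm at its edge), the bolt stands at the home notch (44 to 56 mm of slide, through the staple), and the handle lies at rest down in that notch (within 0.12 rad of the bottom). The lid was shut before the bolt was slid (value of joint lid below 0.04 rad and value of joint bolt between 0.044 and 0.056 m and value of joint handle below 0.12 rad and velocity of joint handle between -0.1 and 0.1 rad/s); the robot touches nothing.
It fails at once if the pilot lamp is pushed more than 30 mm or tipped over (distance of pilot_lamp from where it was at the start of the episode above 0.03 m or angle between pilot_lamp's own z axis and vertical above 0.5 rad).
It fails at once if the toggle plug is pushed more than 30 mm or tipped over (distance of toggle_plug from where it was at the start of the episode above 0.03 m or angle between toggle_plug's own z axis and vertical above 0.5 rad).
It fails at once if the mug is pushed more than 30 mm or tipped over (distance of mug from where it was at the start of the episode above 0.03 m or angle between mug's own z axis and vertical above 0.5 rad).
It also fails if it takes over 51 s, if anything falls off the work surface, if the arm or the gripper's body presses on something with over 40 N, if the wrist force passes 120 N, or if a joint passes its speed limit or range.

ROBOT

A 6-joint arm with a two-finger parallel gripper is mounted at the origin on the work surface. World frame = base frame: x ahead of the robot, y to its left, z up, the work surface at z = 0. Lengths are in m, angles in rad, forces in N, time in s.
With the tool pointing down it reaches from about 0.25 to 0.725 m from the base axis. Payload 4 kg.
Tool frame: the origin (TCP) lies midway between the tips of the shut fingers; the grasp point (between the pads) lies 19 mm behind it; z points along the fingers, y is the line along which they close (so a half turn about z gives the same grasp; the last joint's range is limited). The gripper opens to 85 mm and grips with 20 to 120 N. Pads are 22 mm wide; open, the fingers measure 114 mm over their backs; the gripper's body (76 mm by 85 mm) begins 54 mm behind the grasp point. The pads swing forward as they close: fully open they stand 13 mm farther back than shut.
Start: joints at [0, 0.241, 0.005, 1.335, 0, 1.571], TCP at [0.5, -0, 0.231] pointing down, gripper open.
Joint ranges: [-2.72, 2.72], [-1.05, 1.87], [-1.09, 1.28], [-1.99, 2.15], [-1.42, 1.44], [-3.14, 3.14]. Speed limits (rad/s): [2.79, 2.79, 3.14, 3.14, 3.14, 3.14].

INTERFACE

Orientations are given as [roll, pitch, yaw] about the fixed x, y, z axes, in that order (R = Rz(yaw) Ry(pitch) Rx(roll)).
In Python, from rig import arm, vision, order gives the robot as it stands. The module is installed in compiled form; this text tells all that it offers.
- The arm moves only by the shell command python3 -m pendant 'ROWS'. ROWS is a JSON object of lists of equal length, an entry for each row: "slide": the shift along the world's x, y, z in m, a list of three; "turn": the turn, a rotation vector about the world's x, y, z in degrees, a list of three; "jaw": the opening, from -1 (shut) to 1 (fully open). In form: {"slide": [[dx, dy, dz], ...], "turn": [[wx, wy, wz], ...], "jaw": [jaw, ...]}. A call has exactly 8 rows; each row is the pose to reach, as a shift and turn from the pose commanded when the call began; what a row does not reach only later rows make up. A row lasts 1/8 s, in which the tool goes at most 62.5 mm and 10.7 degrees, less where a joint would pass 70% of its speed; a pose out of reach is approached as far as the arm can. A call with a gripper value outside its range is refused whole. The fingers move at their own pace and stop on an object; the grip force is fixed at half the most. Time passes only in rows, so rows that repeat a pose let the fingers close, or fill a call up. It gives the time, the measured TCP pose, the force, the opening and the grip force at its end, in the units of the state.
- arm.sense(): the state, without advancing time (a new reading comes with each control period).
- vision.get_image(name): name is "scene" or "side" or "wrist"; returns the picture (420x560x3 uint8, red, green, blue); there is no depth.
- vision.camera_model(name): a dict with "camera_matrix" (3x3 intrinsics, pixels), "k1" (the pictures are not rectified: a ray, as slopes to the right and down, at radius r is drawn at 1 + k1 r^2 times it, then the intrinsics apply), "R" (3x3) and "t" (3): a world point X has camera coordinates R X + t. Camera axes: x right, y down, z forward; pixel columns grow to the right and rows downward; lengths in m; the calibration is good to about 2 mm. A picture is of the moment at which its call begins: read the wrist's pose just before it. camera_model takes no time and is no camera call; for the wrist camera it gives the pose at the moment of the call.
- order.hand_in(): hands the job in; it is judged then, once.
The state is a dict: "time": time; "joint_pos": joint angles; "joint_velocities": joint speeds; "joint_efforts": joint torques, N m; "eef_pos": TCP position; "eef_rot": TCP orientation; "contact_force": force on the tool from outside, world axes, zero at the start; "ft_torque": the same for the moment, N m; "gripper_width": finger opening in m; "grasp_force": force on a finger pad.
Only numpy, scipy, OpenCV 4.12 (cv2) and the standard library are available. Lean on these libraries where they do the work, as an engineer would, in place of code of your own. Each camera call takes 0.05 s, during which the arm holds its last target. There are 200 camera calls.

## Working session

There is one attempt and no reset: what is moved stays moved. The work goes in short steps, Python scripts to look and compute and a shell command to move; the robot and the scene stay as the last step left them, time stands still between calls to the robot, and variables do not carry over. Pictures are saved under pics/ and viewed, at most 10 in all, crops included, and the job is handed in when it is done.

```bash
mkdir -p pics
cat > h.py <<'E'
import numpy as np, cv2
from rig import arm, vision, order
def shot(n,f):
    m=vision.camera_model(n); im=vision.get_image(n); cv2.imwrite('pics/'+f,im[:,:,::-1]); return im,m
def ray(m,u,v):
    K=np.array(m["camera_matrix"]); k=m["k1"]; R=np.array(m["R"]); t=np.array(m["t"])
    d=np.array([(u-K[0,2])/K[0,0],(v-K[1,2])/K[1,1]]); s=d.copy()
    for _ in range(30): s=d/(1+k*(s@s))
    return -R.T@t, R.T@np.array([s[0],s[1],1.])
def onz(m,u,v,z):
    c,d=ray(m,u,v); return c+d*(z-c[2])/d[2]
def proj(m,X):
    K=np.array(m["camera_matrix"]); p=np.array(m["R"])@X+np.array(m["t"]); s=p[:2]/p[2]; s=s*(1+m["k1"]*(s@s))
    return K[0,0]*s[0]+K[0,2],K[1,1]*s[1]+K[1,2]
def tri(*r):
    A=0;b=0
    for c,d in r:
        d=d/np.linalg.norm(d);P=np.eye(3)-np.outer(d,d);A=A+P;b=b+P@c
    return np.linalg.solve(A,b)
E
python3 - <<'E'
from h import *
a,m=shot('scene','a.png'); b,n=shot('side','b.png')
for q in(m,n):print(np.round(ray(q,280,210),3))
s=arm.sense();print(s['time'],s['eef_pos'],s['eef_rot'])
E
```

```text
[[ 1.388 -0.1    0.688]
 [-0.791  0.185 -0.583]]
[[ 0.311 -0.864  1.003]
 [ 0.227  0.696 -0.682]]
0.1 [ 4.99449902e-01 -1.14656286e-06  2.30499743e-01] [-3.13973235e+00 -7.77249520e-06  1.57081054e+00]
```

View pics/a.png

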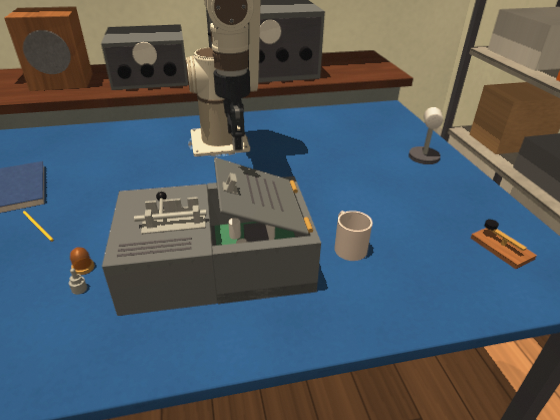

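View pics/b.png

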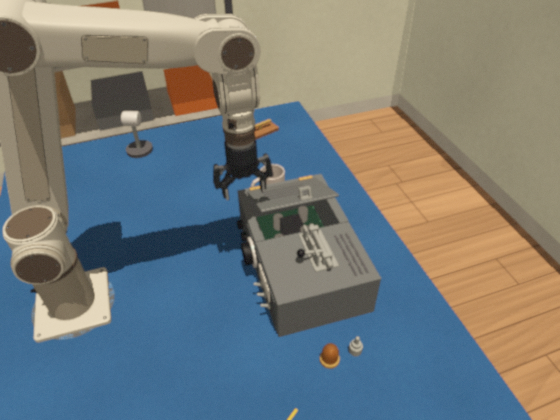

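The scene view shows the receiver from behind, with its lid half up and the ball at about (161,196). In the side view the ball is at about (301,254). I'll enlarge both.

Run:
```python
import cv2
a=cv2.imread('pics/a.png')[150:310,100:330];b=cv2.imread('pics/b.png')[165:335,225:385]
cv2.imwrite('pics/c.png',cv2.resize(a,None,fx=3.4,fy=3.4,interpolation=2));cv2.imwrite('pics/d.png',cv2.resize(b,None,fx=3.5,fy=3.5,interpolation=2))
```

```text
(no output)
```

View pics/c.png

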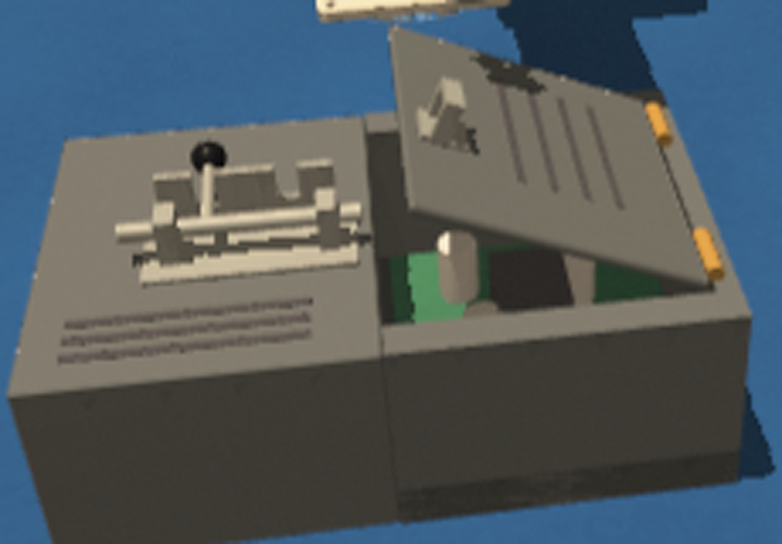

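View pics/d.png

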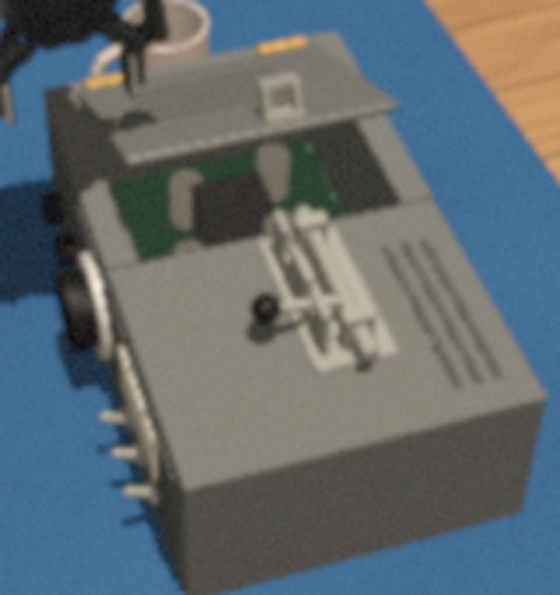

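Crop c (scene) shows deck corners at (65,140), (10,397) and (750,317), the ball at (208,156), and the lid's free corners at (393,28) and (412,208). Crop d (side) shows deck corners at (187,488) and (546,400), the ball at (265,307), and the lid's free corners at (130,160) and (398,105).

Run:
```python
from h import *
m=vision.camera_model('scene');n=vision.camera_model('side')
S=lambda u,v:(100+(u+.5)/3.4-.5,150+(v+.5)/3.4-.5); D=lambda u,v:(225+(u+.5)/3.5-.5,165+(v+.5)/3.5-.5)
P=np.array([onz(m,*S(65,140),.14),onz(m,*S(10,397),.14),onz(m,*S(750,317),.14),onz(n,*D(187,488),.14),onz(n,*D(546,400),.14)])[:,:2]
L=np.array([[-130,-210],[130,-210],[130,210],[-130,-210],[130,-210]])/1e3
Lc=L-L.mean(0);Pc=P-P.mean(0)
a=np.arctan2((Lc[:,0]*Pc[:,1]-Lc[:,1]*Pc[:,0]).sum(),(Lc*Pc).sum());R=np.array([[np.cos(a),-np.sin(a)],[np.sin(a),np.cos(a)]])
o=P.mean(0)-R@L.mean(0);print('yaw',np.degrees(a),'o',o);print(np.round(1e3*((P-o)@R-L),1))
T=lambda c,d:tri(ray(m,*S(*c)),ray(n,*D(*d)))
for nm,c,d in(('ball',(208,156),(265,307)),('lf',(393,28),(130,160)),('lb',(412,208),(398,105))):
    X=T(c,d);l=np.r_[(X[:2]-o)@R,X[2]];print(nm,np.round(X,4),'local',np.round(l,4))
for l in((-39,-105),(-39,-55),(-60,80),(0,80)):print(l,np.round(o+R@(np.array(l)/1e3),4))
np.savez('pose.npz',a=a,o=o)
```

```text
yaw -2.592533995038029 o [ 0.63155088 -0.07404421]
[[ 2.9  0.9]
 [ 1.6  3.9]
 [-0.4 -2.1]
 [ 1.  -0.3]
 [-5.2 -2.4]]
ball [ 0.5856 -0.1764  0.1731] local [-0.0412 -0.1043  0.1731]
lf [ 0.5285 -0.0505  0.2204] local [-0.104   0.0188  0.2204]
lb [ 0.7341 -0.0604  0.22  ] local [0.1018 0.0183 0.22  ]
(-39, -105) [ 0.5878 -0.1772]
(-39, -55) [ 0.5901 -0.1272]
(-60, 80) [0.5752 0.0086]
(0, 80) [0.6352 0.0059]
```

```bash
python3 -m pendant '{"slide":[[0.04,0,0.01],[0.08,0,0.01],[0.095,0,0.01],[0.095,0,0],[0.095,0,-0.01],[0.095,0,-0.02],[0.095,0,-0.03],[0.095,0,-0.04]],"turn":[[0,0,10],[0,0,20],[0,0,30],[0,0,30],[0,0,30],[0,0,30],[0,0,30],[0,0,30]],"jaw":[-1,-1,-1,-1,-1,-1,-1,-1]}'; python3 -c "
from h import *;print(arm.sense()['joint_pos'])"
```

```text
time: 1.1
eef_pos: [0.595, -0.0002, 0.1914]
eef_rot: [3.141, 0.001, 2.094]
contact_force: [-1.0, -1.1, 2.9]
gripper_width: 0.0003
grasp_force: 1.2
[-9.23595458e-05  4.47155058e-01  1.96959943e-01  1.31937094e+00
 -4.30329176e-04  1.04758399e+00]
```

```bash
python3 -m pendant '{"slide":[[0,0,-0.009],[0,0,-0.018],[0,0,-0.027],[0,0,-0.035],[0,0,-0.041],[0,0,-0.044],[0,0,-0.045],[0,0,-0.045]],"turn":[[0,0,0],[0,0,0],[0,0,0],[0,0,0],[0,0,0],[0,0,0],[0,0,0],[0,0,0]],"jaw":[-1,-1,-1,-1,-1,-1,-1,-1]}'
```

```text
time: 2.1
eef_pos: [0.5949, -0.0001, 0.148]
eef_rot: [3.141, 0.001, 2.094]
contact_force: [-3.4, -1.9, 10.4]
gripper_width: -0.0
grasp_force: 5.0
```

```bash
python3 -m pendant '{"slide":[[0,0,0.03],[0,0,0.08],[-0.004,-0.05,0.1],[-0.008,-0.1,0.1],[-0.008,-0.15,0.1],[-0.008,-0.177,0.1],[-0.008,-0.177,0.1],[-0.008,-0.177,0.1]],"turn":[[0,0,10],[0,0,20],[0,0,30],[0,0,40],[0,0,50],[0,0,57.4],[0,0,57.4],[0,0,57.4]],"jaw":[-1,-1,-0.5,0.2,0.2,0.2,0.2,0.2]}'
python3 - <<'E'
from h import *
s=arm.sense();print(s['eef_rot'],s['joint_pos'][5])
a,m=shot('wrist','e.png');b,n=shot('side','f.png')
np.savez('w.npz',**m)
c=cv2.resize(b[165:335,225:385],(395,420),interpolation=2)
cv2.imwrite('pics/g.png',np.hstack([cv2.resize(a,(400,300)),np.vstack([c[:300]])])[:,:,::-1])
E
```

```text
time: 3.1
eef_pos: [0.5868, -0.1762, 0.2457]
eef_rot: [3.14, -0.001, 3.096]
contact_force: [-0.0, 0.6, -0.2]
gripper_width: 0.0514
grasp_force: 0.0
[ 3.14031969e+00 -9.68291666e-04  3.09554653e+00] -0.246114553218228
```

View pics/g.png

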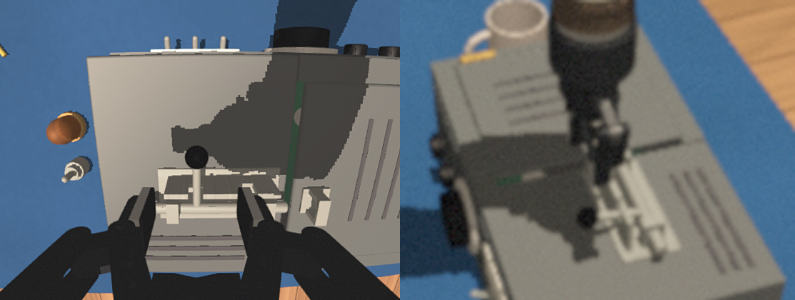

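The lid lies flat and shut. The ball is at about (275,220) in the full-size wrist picture, near the jaw mid-line.

Run:
```python
from h import *
m=dict(np.load('w.npz'));m['k1']=float(m['k1']);im=cv2.imread('pics/e.png')
k=(im.max(2)<45).astype(np.uint8);x0,y0,x1,y1=250,190,300,245
n,l,st,c=cv2.connectedComponentsWithStats(k[y0:y1,x0:x1])
for s,q in zip(st[1:],c[1:]):
    if s[4]>50: print(s,q+[x0,y0],onz(m,*(q+[x0,y0]),.172))
hh=cv2.cvtColor(im,cv2.COLOR_BGR2HSV)
# lid height check: staple base / lid edge predicted shut
p=np.load('pose.npz');a=p['a'];R=np.array([[np.cos(a),-np.sin(a)],[np.sin(a),np.cos(a)]])
for z in(.148,.155):print([np.round(proj(m,np.r_[p['o']+R@np.array([x,0]),z])) for x in(-.105,0)])
for y in range(130,190,15):
    r=im[y,400:440].astype(int);print(y,[400+i for i in np.where(r[:,1]-r[:,2]>12)[0]][::3])
```

```text
[  9  14  32  32 823] [274.96233293 219.65735115] [ 0.58761399 -0.17537817  0.172     ]
[array([427., 116.]), array([410., 257.])]
[array([432., 117.]), array([413., 261.])]
130 [np.int64(414), np.int64(417), np.int64(420), np.int64(423)]
145 [np.int64(413), np.int64(416), np.int64(419)]
160 [np.int64(411)]
175 [np.int64(409), np.int64(412), np.int64(415)]
```

```bash
python3 -m pendant '{"slide":[[0.001,0.001,-0.03],[0.001,0.001,-0.06],[0.001,0.001,-0.08],[0.001,0.001,-0.094],[0.001,0.001,-0.094],[0.001,0.001,-0.094],[0.001,0.001,-0.094],[0.001,0.001,-0.094]],"turn":[[0,0,0],[0,0,0],[0,0,0],[0,0,0],[0,0,0],[0,0,0],[0,0,0],[0,0,0]],"jaw":[0.2,0.2,0.2,0.2,0.2,-0.2,-1,-1]}'
```

```text
time: 4.2
eef_pos: [0.5888, -0.1761, 0.1537]
eef_rot: [-3.141, 0.003, 3.096]
contact_force: [0.4, 0.6, 2.9]
gripper_width: 0.0186
grasp_force: 58.4
```

Run:
```python
from h import *
a,m=shot('wrist','i.png');b,n=shot('side','j.png')
cv2.imwrite('pics/k.png',np.hstack([cv2.resize(a[130:420,130:430],(400,386),interpolation=2),cv2.resize(b[200:296,260:359],(398,386),interpolation=2)])[:,:,::-1])
```

```text
(no output)
```

View pics/k.png

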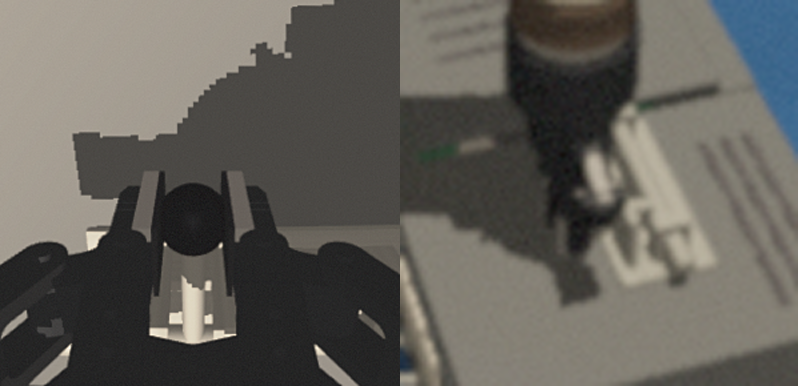

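The ball sits between both pads, so I'll lift it along its arc.

```bash
python3 -m pendant '{"slide":[[0.001,0,0.005],[0.0027,0,0.0101],[0.0071,0,0.0196],[0.0131,-0.0006,0.0282],[0.0205,-0.001,0.0356],[0.0255,-0.001,0.0393],[0.029,-0.0013,0.0416],[0.029,-0.0013,0.0416]],"turn":[[0,0,0],[0,0,0],[0,0,0],[0,0,0],[0,0,0],[0,0,0],[0,0,0],[0,0,0]],"jaw":[-1,-1,-1,-1,-1,-1,-1,-1]}'
python3 - <<'E'
from h import *
a,m=shot('wrist','l.png');b,n=shot('scene','m.png')
cv2.imwrite('pics/n.png',np.hstack([cv2.resize(a[130:420,130:430],(400,386),interpolation=2),cv2.resize(b[150:246,120:219],(398,386),interpolation=2)])[:,:,::-1])
E
```

```text
time: 5.3
eef_pos: [0.6175, -0.1774, 0.1951]
eef_rot: [-3.141, 0.001, 3.096]
contact_force: [-0.4, -0.3, 0.8]
gripper_width: 0.0
grasp_force: 0.0
```

View pics/n.png

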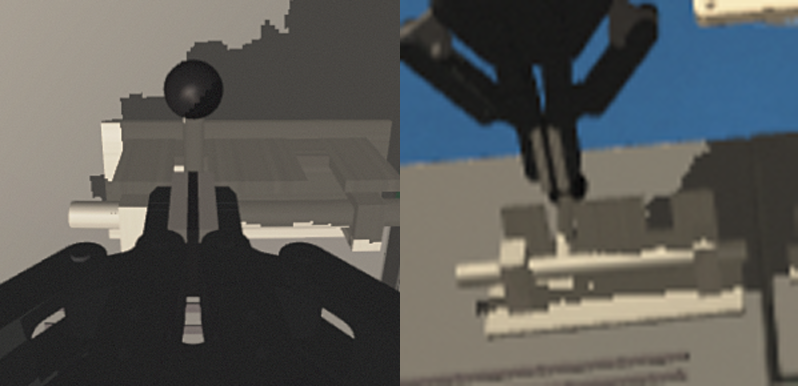

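The ball slipped out and lies back in its notch. I'll work out where it sat relative to the pads.

Run:
```python
from h import *
m=vision.camera_model('wrist');s=arm.sense();e=np.array(s['eef_pos'])
c,d=ray(m,280,210);print('cam-tcp',c-e,d)
def ball(f,box,m):
    im=cv2.imread('pics/'+f);x0,y0,x1,y1=box
    k=(im[y0:y1,x0:x1].max(2)<45).astype(np.uint8)
    n,l,st,cc=cv2.connectedComponentsWithStats(k);i=1+st[1:,4].argmax();return cc[i]+[x0,y0],st[i]
q,st=ball('l.png',(240,165,315,220),m);print(q,st)
print('now ball',onz(m,*q,.172),'focal',m['camera_matrix'][0][0])
w=2*11/ (st[2])*m['camera_matrix'][0][0];print('range by size',w, 'dir norm dist to z.172',np.linalg.norm(onz(m,*q,.172)-c))
# at grasp (i.png): ball at crop (193,218)*0.75+130
g=np.array([193,218])*.75+130; m2=dict(m); off=np.array([.5888,-.1761,.1537])-e; m2['t']=np.array(m['t'])-np.array(m['R'])@off
print('ball at grasp',[onz(m2,*g,z) for z in(.165,.172,.18)])
for z in(0,-.01,-.019,-.03,-.04): print(z,[np.round((np.array(proj(m2,np.array([.5888+x,-.1761+y,.1537-z])))-130)/.75) for x in(-.011,.011) for y in(-.011,.011)])
a=cv2.imread('pics/i.png')
cv2.imwrite('pics/o.png',cv2.resize(a[220:360,200:350],(750,700))[:600])
```

```text
cam-tcp [-0.07911365  0.00391992  0.1429752 ] [ 0.32103267  0.00138765 -0.94724732]
[275.62365591 195.97766749] [  13   10   44   44 1209]
now ball [ 0.58653166 -0.17502296  0.172     ] focal 353.5945033430869
range by size 176.79725167154345 dir norm dist to z.172 0.1725858283536862
ball at grasp [array([ 0.59200371, -0.17571735,  0.165     ]), array([ 0.58762763, -0.17552931,  0.172     ]), array([ 0.58262639, -0.1753144 ,  0.18      ])]
0 [array([157., 164.]), array([223., 162.]), array([162., 221.]), array([224., 219.])]
-0.01 [array([155., 178.]), array([225., 175.]), array([160., 237.]), array([226., 235.])]
-0.019 [array([153., 192.]), array([227., 189.]), array([158., 254.]), array([228., 251.])]
-0.03 [array([149., 212.]), array([229., 209.]), array([155., 277.]), array([231., 274.])]
-0.04 [array([146., 232.]), array([232., 229.]), array([153., 301.]), array([233., 298.])]
```

View pics/o.png

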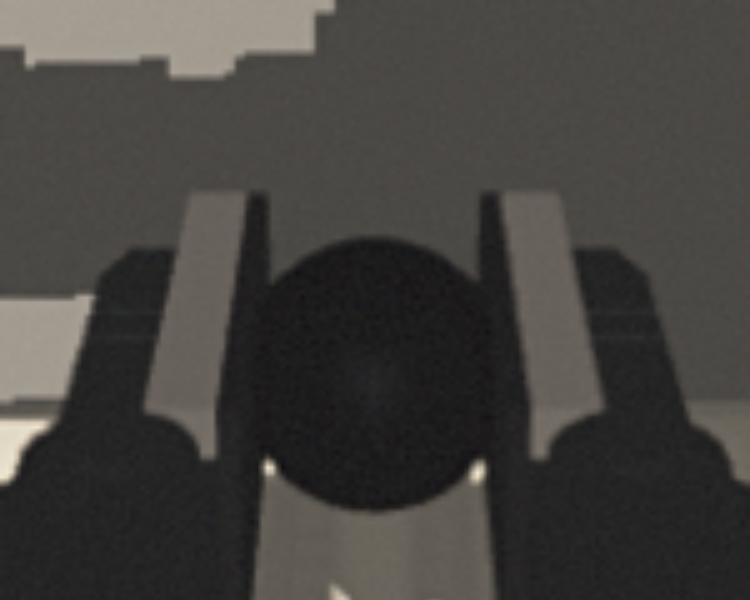

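The grip looked centred but the ball slipped as the handle turned. I'll retry with the tool pre-tilted 30°, turning it together with the handle.

```bash
python3 -m pendant '{"slide":[[0,0,0.01],[0,0.001,0.02],[-0.02,0.0018,0.02],[-0.0455,0.0018,0.012],[-0.0455,0.0018,0.004],[-0.0385,0.0018,-0.008],[-0.031,0.0018,-0.021],[-0.026,0.0018,-0.03]],"turn":[[0,0,0],[0,0,0],[-0.45,-10,0],[-0.9,-20,0],[-1.35,-30,0],[-1.35,-30,0],[-1.35,-30,0],[-1.35,-30,0]],"jaw":[0.2,0.2,0.2,0.2,0.2,0.2,0.2,0.2]}'
python3 -m pendant '{"slide":[[0.003,0,-0.005],[0.0055,0,-0.009],[0.0055,0,-0.009],[0.0055,0,-0.009],[0.0055,0,-0.009],[0.0055,0,-0.009],[0.0055,0,-0.009],[0.0055,0,-0.009]],"turn":[[0,0,0],[0,0,0],[0,0,0],[0,0,0],[0,0,0],[0,0,0],[0,0,0],[0,0,0]],"jaw":[0.2,0.2,-0.2,-1,-1,-1,-1,-1]}'
```

```text
time: 6.4
eef_pos: [0.593, -0.1759, 0.1649]
eef_rot: [-3.141, 0.526, 3.097]
contact_force: [-0.1, 0.8, 0.6]
gripper_width: 0.0518
grasp_force: 0.0
time: 7.4
eef_pos: [0.5966, -0.1755, 0.1552]
eef_rot: [3.141, 0.525, 3.096]
contact_force: [-0.8, 0.1, 0.2]
gripper_width: 0.0191
grasp_force: 58.5
```

```bash
python3 -m pendant '{"slide":[[-0.0003,0,0.0043],[-0.0003,0,0.0087],[0.0002,0,0.013],[0.0009,0,0.0173],[0.002,0,0.0215],[0.0036,0,0.0257],[0.0036,0,0.0257],[0.0036,0,0.0257]],"turn":[[0.2,5,0],[0.45,10,0],[0.7,15,0],[0.9,20,0],[1.1,25,0],[1.35,30,0],[1.35,30,0],[1.35,30,0]],"jaw":[-1,-1,-1,-1,-1,-1,-1,-1]}'
```

```text
time: 8.4
eef_pos: [0.5994, -0.1754, 0.1803]
eef_rot: [3.141, -0.002, 3.096]
contact_force: [-3.2, 0.5, 2.4]
gripper_width: 0.0189
grasp_force: 60.1
```

```bash
python3 -m pendant '{"slide":[[0.0008,0,0.0045],[0.003,0,0.0085],[0.0057,0,0.012],[0.0087,-0.0004,0.0155],[0.0087,-0.0004,0.0155],[0.0087,-0.0004,0.0155],[0.0087,-0.0004,0.0155],[0.0087,-0.0004,0.0155]],"turn":[[0.2,5,0],[0.45,10,0],[0.7,15,0],[0.9,20,0],[0.9,20,0],[0.9,20,0],[0.9,20,0],[0.9,20,0]],"jaw":[-1,-1,-1,-1,-1,-1,-1,-1]}'
```

```text
time: 9.4
eef_pos: [0.6091, -0.1757, 0.1956]
eef_rot: [3.141, -0.349, 3.096]
contact_force: [2.1, 0.8, -2.7]
gripper_width: 0.019
grasp_force: 61.2
```

```bash
python3 -m pendant '{"slide":[[0.0004,0.008,0],[0.0007,0.016,0],[0.0011,0.024,0],[0.0014,0.032,0],[0.0018,0.04,0],[0.0021,0.046,0],[0.0023,0.05,0],[0.0023,0.05,0]],"turn":[[0,0,0],[0,0,0],[0,0,0],[0,0,0],[0,0,0],[0,0,0],[0,0,0],[0,0,0]],"jaw":[-1,-1,-1,-1,-1,-1,-1,-1]}'
python3 - <<'E'
from h import *
b,n=shot('scene','q.png');c,k=shot('side','r.png')
cv2.imwrite('pics/s.png',np.hstack([cv2.resize(b[150:250,110:210],(400,400),interpolation=2),cv2.resize(c[200:300,260:360],(400,400),interpolation=2)])[:,:,::-1])
E
```

```text
time: 10.4
eef_pos: [0.6114, -0.125, 0.1958]
eef_rot: [3.14, -0.349, 3.097]
contact_force: [3.3, 0.7, -7.8]
gripper_width: 0.0187
grasp_force: 60.7
```

View pics/s.png

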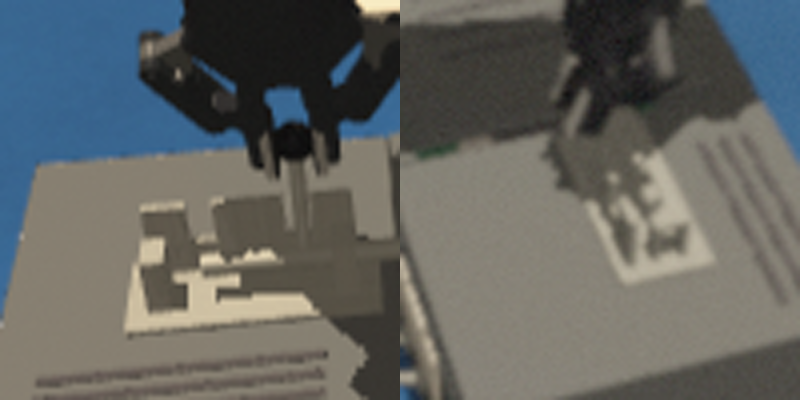

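```bash
python3 -m pendant '{"slide":[[-0.002,0,-0.0045],[-0.0045,0,-0.009],[-0.007,0.0002,-0.013],[-0.009,0.0004,-0.0165],[-0.0106,0.0004,-0.021],[-0.0115,0.0004,-0.025],[-0.0115,0.0004,-0.025],[-0.0115,0.0004,-0.025]],"turn":[[-0.2,-5,0],[-0.45,-10,0],[-0.7,-15,0],[-0.9,-20,0],[-1.1,-25,0],[-1.35,-30,0],[-1.35,-30,0],[-1.35,-30,0]],"jaw":[-1,-1,-1,-1,-1,-1,-1,-1]}'
```

```text
time: 11.5
eef_pos: [0.5994, -0.1254, 0.1728]
eef_rot: [3.141, 0.176, 3.096]
contact_force: [2.9, 1.3, -2.1]
gripper_width: 0.0188
grasp_force: 61.9
```

```bash
python3 -m pendant '{"slide":[[-0.0005,0,-0.0043],[-0.0009,0,-0.0086],[-0.0009,0,-0.0126],[-0.0009,0,-0.0165],[-0.0009,0,-0.0165],[-0.0009,0,-0.0165],[-0.0009,0,-0.0165],[-0.0009,0,-0.0165]],"turn":[[-0.2,-5,0],[-0.45,-10,0],[-0.7,-15,0],[-0.9,-20,0],[-0.9,-20,0],[-0.9,-20,0],[-0.9,-20,0],[-0.9,-20,0]],"jaw":[-1,-1,-1,-1,-1,-1,-1,-1]}'
```

```text
time: 12.5
eef_pos: [0.5986, -0.1255, 0.1551]
eef_rot: [3.141, 0.524, 3.096]
contact_force: [0.4, 1.4, 2.3]
gripper_width: 0.019
grasp_force: 62.7
```

Down at the bottom. Next I'll release, back out along the tool axis and look.

```bash
python3 -m pendant '{"slide":[[0,0,0],[0,0,0],[0,0,0],[-0.005,0,0.009],[-0.015,0,0.026],[-0.03,0,0.052],[-0.05,0,0.086],[-0.07,0,0.12]],"turn":[[0,0,0],[0,0,0],[0,0,0],[0,0,0],[0,0,0],[0,0,0],[0,0,0],[0,0,0]],"jaw":[0,0.1,0.1,0.1,0.1,0.1,0.1,0.1]}'
python3 - <<'E'
from h import *
a,w=shot('wrist','t.png');b,n=shot('scene','u.png');c,k=shot('side','v.png')
cv2.imwrite('pics/x.png',np.hstack([cv2.resize(b[150:250,110:240],(400,308),interpolation=2),cv2.resize(a,(400,308),interpolation=2)])[:,:,::-1])
p=np.load('pose.npz');t=p['a'];R=np.array([[np.cos(t),-np.sin(t)],[np.sin(t),np.cos(t)]])
X=np.r_[p['o']+R@np.array([-.039,-.055]),.172]
for m,i in((w,a),(n,b),(k,c)):
    q=np.array(proj(m,X));u,v=q.astype(int);r=14 if m is not w else 35
    z=(i[v-r:v+r,u-r:u+r].max(2)<45).astype(np.uint8);_,_,st,cc=cv2.connectedComponentsWithStats(z)
    print(np.round(q),[(s[4],np.round(e+[u-r,v-r],1)) for s,e in zip(st[1:],cc[1:]) if s[4]>15])
E
```

```text
time: 13.5
eef_pos: [0.5277, -0.1254, 0.2761]
eef_rot: [-3.142, 0.524, 3.096]
contact_force: [0.5, -0.2, -0.0]
gripper_width: 0.047
grasp_force: 0.0
[275. 200.] [(np.int32(513), array([278.7, 200.2]))]
[184. 194.] [(np.int32(51), array([185. , 193.1]))]
[295. 239.] [(np.int32(19), array([293.7, 239.5]))]
```

View pics/x.png

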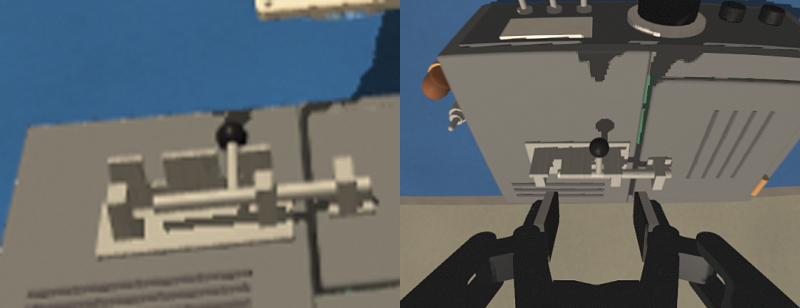

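The bolt runs through the staple, and the ball is within about 2 mm of its expected home position in all three views. The robot is clear.

```bash
python3 -c "
from rig import order;print(order.hand_in())"
```

```text
the job is handed in; nothing more can be done
None
```

The lid is shut and bolted through the staple, with the handle down in the home notch. I never moved near the lamp, plug or mug, and the job was handed in at about 14 s of the 51 s allowed; the hand-in gave no verdict back.

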